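# Try the mixed-up drive sleeves on the juicer's spindle and sort them

### The arm

A 6-joint arm with a two-finger parallel gripper is mounted at the origin on the work surface. World frame = base frame: x ahead of the robot, y to its left, z up, the work surface at z = 0. Lengths are in m, angles in degrees, forces in N, time in s.
With the tool pointing down it reaches from about 0.4 to 0.825 m from the base axis. Payload 7 kg.
Tool frame: the origin (TCP) lies midway between the tips of the shut fingers; the grasp point (between the pads) lies ctrl.tcp_to_grasp behind it (ctrl.tcp_to_grasp is the distance from the TCP to the grasp point, in m); z points along the fingers, y is the line along which they close (so a half turn about z gives the same grasp; the last joint's range is limited). The gripper opens to 88 mm and grips with 3 to 60 N. Pads are 19 mm wide; open, the fingers measure 130 mm over their backs; the gripper's body (78 mm by 193 mm) begins 47 mm behind the grasp point.
Start: joints at [-53.795, 20.546, 0.682, 0, -70.136, -16.507], TCP at [0.227, -0.635, 0.227] pointing down, gripper open.
Joint ranges: [-176.03, 176.03], [-82.01, 121.73], [-58.28, 71.71], [-173.87, 95.51], [-174.79, -0.11], [-173.66, 173.66]. Speed limits (degrees/s): [136.94, 136.94, 172.46, 180, 180, 180].

### API

Orientations are given as [roll, pitch, yaw] about the fixed x, y, z axes, in that order (R = Rz(yaw) Ry(pitch) Rx(roll)).
In Python, from plant import ctrl, imaging, close_job gives the robot as it stands.
- The arm moves only by the shell command python3 -m crank 'ROWS'. ROWS is JSON, a list of rows, each a list of 3 entries, a list of its own where there are three numbers: the shift along the world's x, y, z in m, then the turn, a rotation vector about the world's x, y, z in degrees, then the opening, from -1 (shut) to 1 (fully open), so that 0 is half open. A call has 1 to 12 rows; each row shifts and turns the commanded pose from where the row before left it; what a row does not reach is not made up. A row lasts 1/10 s, in which the tool goes at most 50 mm and 8.59 degrees, less where a joint would pass 70% of its speed; a pose out of reach is approached as far as the arm can. A call is refused whole if a number of a shift passes 0.05 or a number of a turn 8.59, either way. A call with a gripper value outside its range is refused whole. The fingers move at their own pace and stop on an object; the grip force is fixed at half the most. Time passes only in rows, so rows that do not move let the fingers close. It gives the time, the measured TCP pose, the force, the opening and the grip force at its end, in the units of the state.
- ctrl.get_obs(): the state, without advancing time (a new reading comes with each control period).
- imaging.snapshot(name): name is "scene" or "top"; returns (picture, depth): 480x640x3 uint8, blue, green, red; 480x640 float32, m along the optical axis (not along the pixel's ray), 0 where there is no reading.
- imaging.camera_model(name): a dict with "mtx" (3x3 intrinsics, pixels), "R" (3x3) and "t" (3): a world point X has camera coordinates R X + t. Camera axes: x right, y down, z forward; pixel columns grow to the right and rows downward; lengths in m; the calibration is good to about 2 mm. A picture is of the moment at which its call begins. camera_model takes no time and is no camera call.
- close_job(): hands the job in; it is judged then, once.
The state is a dict: "clock": time; "joint_pos": joint angles; "qvel": joint speeds; "tau": joint torques, N m; "tool_pos": TCP position; "orientation": TCP orientation; "force": force on the tool from outside, world axes, zero at the start; "moment": the same for the moment, N m; "opening": finger opening in m; "gripper_force": force on a finger pad.
Only numpy, scipy, OpenCV 4.12 (cv2) and the standard library are available. Lean on these libraries where they do the work, as an engineer would, in place of code of your own. Each camera call takes 0.05 s, during which the arm holds its last target. There are 200 camera calls.

### The job

Two drive sleeves for the citrus juicer have been mixed up. One at a time, slide a sleeve down over the juicer's spindle as far as it goes without forcing it, then take it off and stand it upright in its tray before you try the other: a sleeve that goes all the way down to the deck belongs in the square wooden tray, one that stops on the spindle's shoulder belongs in the round steel tin. Leave everything else on the worktop where it is.

Things in the scene. Friction and masses are not known exactly. Their poses are not given: they have to be found in the camera images.
- sleeve_1: one of two bare steel sleeves, alike outside: plain tube 34 mm across, 45 mm tall, open at both ends, standing upright on the worktop. Bore is either 22 mm or 17 mm; one sleeve of each, and which is which is not told. 170 to 190 g, give or take a fifth. Origin: centre of the underside; z up along the bore
- sleeve_2: one of two bare steel sleeves, alike outside: plain tube 34 mm across, 45 mm tall, open at both ends, standing upright on the worktop. Bore is either 22 mm or 17 mm; one sleeve of each, and which is which is not told. 170 to 190 g, give or take a fifth. Origin: centre of the underside; z up along the bore
- juicer: citrus juicer, fixed: white round housing 132 mm across with a flat steel deck on top, 70 mm above the worktop, and an upright steel spindle in its middle. A sleeve of 22 mm bore slides down until its underside meets the deck; one of 17 mm bore stops on the spindle's shoulder, underside about 23.5 mm above the deck. Origin: centre of the underside; z up along the spindle
- spindle_foot (a point): point on the spindle's axis at deck height (70 mm above the worktop); z up. From the deck up, the spindle is 20 mm thick for 22 mm, then a 45 degree shoulder narrows it to 15 mm at 24.5 mm, then 14 mm thick to 44 mm, and a tapered tip ends at 48 mm
- square_tray: square tray of pale wood, fixed, 130 x 130 mm outside, 118 x 118 mm inside, 20 mm tall, floor 6 mm thick. Origin: centre of the underside; x and y along its sides
- round_tin: round shallow steel tin, fixed, 136 mm outside, 130 mm inside, 20 mm tall, floor 4 mm thick. Origin: centre of the underside
- glass: bystander, loose: clear drinking glass, 72 mm across the rim, 85 mm tall, standing. Origin: centre of the underside
- orange_half: bystander, loose: half an orange, cut side up, 74 mm across, 35 mm tall. Origin: centre of the underside
- reamer: bystander, loose: the juicer's white ribbed plastic cone on a 68 mm round foot, 50 mm tall. Origin: centre of the underside
- spoon: bystander, loose: steel spoon lying flat, 160 mm long. Origin: near its middle
- salt_jar: bystander, loose: small glass jar with a steel cap, 48 mm across, 75 mm tall. Origin: centre of the underside
- egg_cup: bystander, loose: white ceramic egg cup, 48 mm across, 50 mm tall. Origin: centre of the underside
Not all that is in view belongs to the job. What is shaped like the sleeve_2 but orange is not meant. Several things have the shape of the round_tin; the one meant has the colours described above.

How it is judged:
By the outcome, as a careful person would: the job done as asked, in the order asked, and still so for the second after the job is handed in, with the robot touching nothing.
It also fails if it takes over 72 s, if anything falls off the work surface, if the arm or the gripper's body presses on something with over 40 N, if the wrist force passes 120 N, or if a joint passes its speed limit or range.

## Working session

There is one attempt and no reset: what is moved stays moved. The work goes in short steps, Python scripts to look and compute and a shell command to move; the robot and the scene stay as the last step left them, time stands still between calls to the robot, and variables do not carry over. Pictures are saved under pics/ and viewed, at most 10 in all, crops included, and the job is handed in when it is done.

```bash
ls; mkdir -p pics
python3 - <<'E'
from plant import ctrl, imaging
import cv2,numpy as np
for n in("top","scene"):
    p,d=imaging.snapshot(n); cv2.imwrite(f"pics/{n}0.png",p); np.savez(f"{n}0.npz",p=p,d=d)
    m=imaging.camera_model(n); print(n,np.round(m["mtx"],1).tolist(),np.round(m["R"],4).tolist(),np.round(m["t"],4).tolist())
o=ctrl.get_obs(); print(o["tool_pos"],o["orientation"],o["opening"],ctrl.tcp_to_grasp)
E
```

```text
pics
top [[486.4, 0.0, 317.2], [0.0, 486.4, 245.2], [0.0, 0.0, 1.0]] [[0.0229, -0.9997, -0.0118], [-0.9969, -0.0219, -0.0761], [0.0759, 0.0135, -0.997]] [-0.0468, 0.5475, 1.1296]
scene [[528.1, 0.0, 322.9], [0.0, 528.1, 236.6], [0.0, 0.0, 1.0]] [[0.0574, 0.9982, 0.0165], [0.7235, -0.0303, -0.6896], [-0.6879, 0.0515, -0.724]] [0.0326, -0.3347, 1.5371]
[ 0.22736723 -0.63510673  0.22574367] [ 1.79917788e+02 -6.74609313e-03 -1.60304744e+02] 0.08769044177624762 0.0188
```

View pics/top0.png

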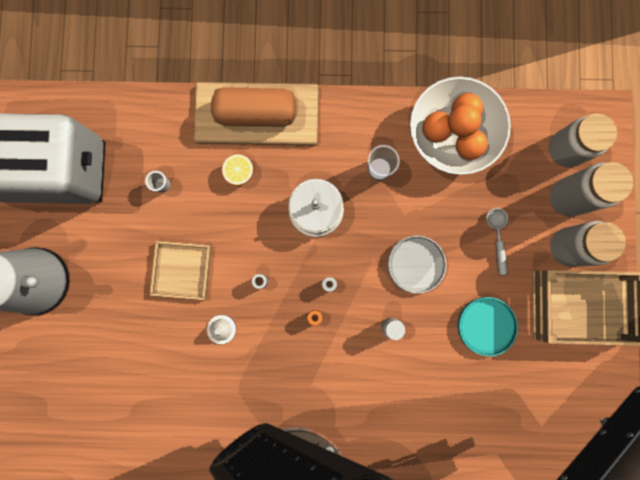

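View pics/scene0.png

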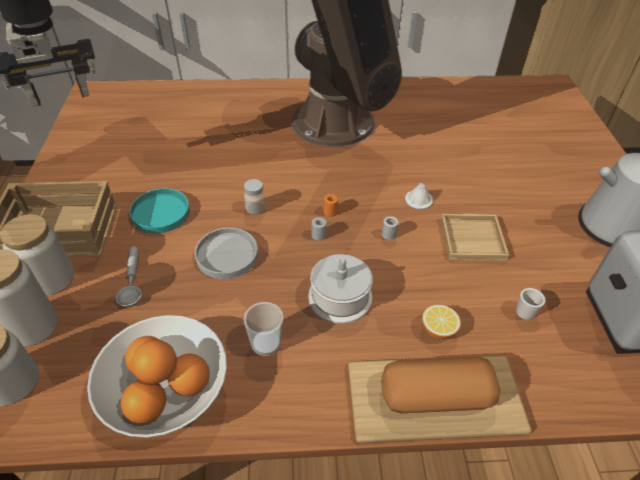

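The top view shows the grey sleeves at about (260,282) and (330,285), and the orange decoy at (315,318). The juicer is at (316,207), the steel tin at (417,265) and the wooden tray at (181,270). The scene view agrees: sleeves at (390,228) and (319,229), spindle at (342,265). Next I'll measure them by masks and rays.

```bash
cat > h.py <<'E'
import numpy as np,cv2
from plant import ctrl,imaging
def ray(n,uv,z):
    m=imaging.camera_model(n); R,t=np.array(m["R"]),np.array(m["t"])
    c=-R.T@t; d=R.T@np.linalg.inv(m["mtx"])@np.array([uv[0],uv[1],1.]); return c+d*(z-c[2])/d[2]
def cloud(n,d):
    m=imaging.camera_model(n); R,t=np.array(m["R"]),np.array(m["t"])
    v,u=np.mgrid[:480,:640]; P=np.stack([u,v,np.ones_like(u)],-1)@np.linalg.inv(m["mtx"]).T*d[...,None]
    return (P-t)@R
def proj(n,X):
    m=imaging.camera_model(n); q=np.array(m["mtx"])@(np.array(m["R"])@X+np.array(m["t"])); return q[:2]/q[2]
E
python3 - <<'E'
from h import *
for n,seeds in(("top",dict(sA=(260,282),sB=(330,285),orange=(315,318),spin=(316,203),jar=(395,329),glass=(384,162),reamer=(221,329))),("scene",dict(sA=(390,222),sB=(319,223),orange=(331,200)))):
    f=np.load(n+"0.npz"); W=cloud(n,f["d"]); ok=f["d"]>0
    print(n,"table z",np.median(W[300:310,360:370,2]) if n=="top" else np.median(W[330:340,400:410,2]))
    for k,(u,v) in seeds.items():
        w=W[v-16:v+17,u-16:u+17].reshape(-1,3); w=w[w[:,2]>.02]; zt=np.percentile(w[:,2],95); top=w[w[:,2]>zt-.006]
        c,r=cv2.minEnclosingCircle(top[:,:2].astype(np.float32))
        print(k,"ztop",round(zt,4),"c",np.round(c,4),"r",round(r,4),len(top))
    if n=="top":
        for k,(u,v,h,zl,zh) in dict(juicer=(316,207,40,.06,.078),tin=(417,265,38,.013,.024),tray=(181,270,38,.013,.024)).items():
            w=W[v-h:v+h,u-h:u+h].reshape(-1,3); w=w[(w[:,2]>zl)&(w[:,2]<zh)]
            c,r=cv2.minEnclosingCircle(w[:,:2].astype(np.float32)); print(k,np.round(c,4),round(r,4),cv2.minAreaRect(w[:,:2].astype(np.float32)),len(w))
a=cv2.imread("pics/top0.png"); b=cv2.imread("pics/scene0.png")
z=lambda i,u,v,s=20:cv2.resize(i[v-s:v+s,u-s:u+s],(260,260),interpolation=cv2.INTER_CUBIC)
cv2.imwrite("pics/z1.png",np.vstack([np.hstack([z(a,260,282),z(a,330,285),z(a,316,207,30)]),np.hstack([z(b,390,228),z(b,319,229),z(b,342,280,35)])]))
E
```

```text
top table z -0.0006333539580733055
sA ztop 0.049 c [0.462  0.0318] r 0.082 78
sB ztop 0.0481 c [ 0.4575 -0.0643] r 0.0166 114
orange ztop 0.0482 c [ 0.4124 -0.0409] r 0.0497 113
spin ztop 0.0918 c [ 0.5521 -0.0394] r 0.0917 66
jar ztop 0.0778 c [ 0.4039 -0.1402] r 0.1069 267
glass ztop 0.0863 c [ 0.616  -0.1228] r 0.1712 176
reamer ztop 0.0511 c [0.4032 0.0726] r 0.1358 42
juicer [ 0.636  -0.0295] 0.0621 ((0.6359522938728333, -0.029120631515979767), (0.12198532372713089, 0.12148235738277435), 1.1012797355651855) 2190
tin [ 0.5088 -0.2711] 0.0681 ((0.5087095499038696, -0.2714890241622925), (0.13416318595409393, 0.1345864087343216), 87.05657196044922) 272
tray [0.4818 0.2891] 0.0906 ((0.4822581112384796, 0.2895393967628479), (0.13167400658130646, 0.1299460530281067), 86.3289794921875) 590
scene table z 0.00037045560694825793
sA ztop 0.0465 c [ 0.8706 -0.0111] r 0.4412 98
sB ztop 0.0477 c [ 0.8683 -0.098 ] r 0.4301 108
orange ztop 0.0475 c [ 0.8305 -0.0831] r 0.4689 100
```

View pics/z1.png

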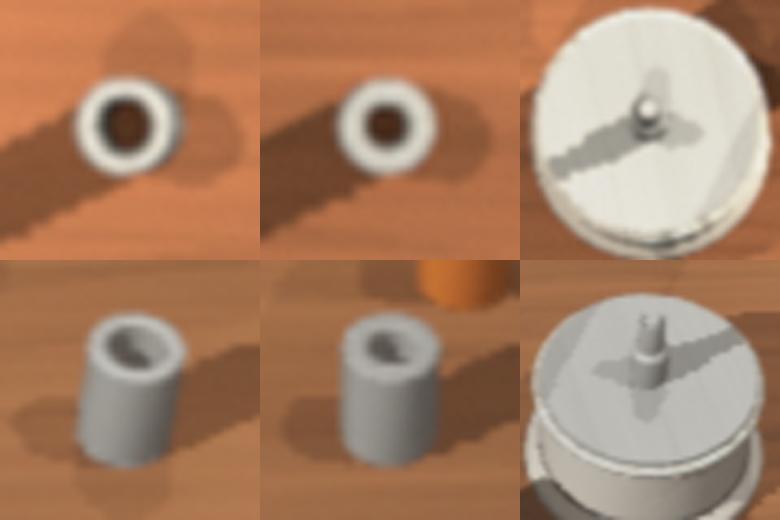

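The left sleeve's bore looks wider than the right one's, but the spindle test will decide that. One refinement of the positions before moving.

```bash
cat >> h.py <<'E'
def circ(n,p,u,v,s,z,lo,rmin,rmax,sat=70):
    h=cv2.cvtColor(p,cv2.COLOR_BGR2HSV); m=((h[...,1]<sat)&(h[...,2]>lo)).astype(np.uint8); k=np.zeros_like(m); k[v-s:v+s,u-s:u+s]=1
    out=[]
    for c in cv2.findContours(m*k,cv2.RETR_EXTERNAL,cv2.CHAIN_APPROX_NONE)[0]:
        q=np.array([ray(n,x,z)[:2] for x in c[:,0]],np.float32)
        if len(q)<8: continue
        (x,y),(a,b),_=cv2.fitEllipse(q)
        if rmin<(a+b)/4<rmax: out.append(np.round([x,y,a/2,b/2],4).tolist())
    return out
E
python3 - <<'E'
from h import *
f=np.load("top0.npz"); p=f["p"]; W=cloud("top",f["d"])
for k,u,v,s,z,lo in(("sA",260,282,15,.045,150),("sB",330,285,15,.045,150),("jui",316,207,40,.07,150),("tin",417,265,40,.02,100)): print(k,circ("top",p,u,v,s,z,lo,.01,.09))
for k,u,v,z in(("glass",384,162,.085),("jar",395,329,.075),("reamer",221,329,.04),("orange",315,318,.045),("tiptop",315.5,201.7,.118),("egg",157,181,.05)): print(k,np.round(ray("top",(u,v),z),4))
print("tipscene",ray("scene",(341.5,260.5),.118))
for k,u,v in (("sA",260,282),("sB",330,285)):
    w=W[v-12:v+13,u-12:u+13].reshape(-1,3);w=w[abs(w[:,2]-.045)<.006]; print(k,"cloud bbox mid",np.round((np.percentile(w,2,0)+np.percentile(w,98,0))/2,4),np.round(np.percentile(w,98,0)-np.percentile(w,2,0),4))
s=np.load("scene0.npz")["p"]
for k,u,v in(("sA",390,222),("sB",319,223)): print(k,"scene ray",[np.round(ray("scene",(u,vv),.045),4).tolist() for vv in(v-1,v,v+1)])
E
```

```text
sA [[0.4612, 0.0976, 0.0159, 0.0172]]
sB [[0.4579, -0.0644, 0.0156, 0.0161]]
jui [[0.6327, -0.0297, 0.0623, 0.064]]
tin [[0.5091, -0.2692, 0.0664, 0.0678]]
glass [ 0.7352 -0.1819  0.085 ]
jar [ 0.3617 -0.2122  0.075 ]
reamer [0.3489 0.182  0.04  ]
orange [ 0.3795 -0.0337  0.045 ]
tiptop [ 0.636 -0.03   0.118]
egg [0.6884 0.3428 0.05  ]
tipscene [ 0.63693006 -0.03548543  0.118     ]
sA cloud bbox mid [0.4609 0.0975 0.0446] [0.0321 0.0319 0.0089]
sB cloud bbox mid [ 0.4567 -0.0652  0.0445] [0.0299 0.03   0.0077]
sA scene ray [[0.4607, 0.0919, 0.045], [0.4639, 0.0915, 0.045], [0.4671, 0.091, 0.045]]
sB scene ray [[0.4574, -0.0684, 0.045], [0.4606, -0.0686, 0.045], [0.4637, -0.0688, 0.045]]
```

```bash
python3 -m crank '[[[0.014,0.044,0],[0,0,-1.64],1],[[0.014,0.044,0],[0,0,-1.64],1],[[0.014,0.044,0],[0,0,-1.64],1],[[0.014,0.044,0],[0,0,-1.64],1],[[0.014,0.044,0],[0,0,-1.64],1],[[0.014,0.044,0],[0,0,-1.64],1],[[0.014,0.044,0],[0,0,-1.64],1],[[0.014,0.044,0],[0,0,-1.64],1],[[0.014,0.044,0],[0,0,-1.64],1],[[0.014,0.044,0],[0,0,-1.64],1],[[0.014,0.044,0],[0,0,-1.64],1],[[0.014,0.044,0],[0,0,-1.64],1]]'; python3 -m crank '[[[0.013,0.043,0],[0,0,0],1],[[0.013,0.043,0],[0,0,0],1],[[0.013,0.043,0],[0,0,0],1],[[0.013,0.043,0],[0,0,0],1],[[0.013,0.033,0],[0,0,0],1],[[0,0,0],[0,0,0],1]]'
```

```text
clock: 1.3
tool_pos: [0.3954, -0.1056, 0.2267]
orientation: [180.0, 0.0, 180.0]
force: [2.2, -1.1, -0.1]
opening: 0.0877
gripper_force: 0.0
clock: 1.9
tool_pos: [0.4616, 0.1008, 0.226]
orientation: [-180.0, -0.0, -179.8]
force: [-0.2, 0.7, -0.1]
opening: 0.0877
gripper_force: 0.0
```

```bash
python3 -m crank '[[[-0.0006,-0.003,-0.03],[0,0,0],1],[[0,0,-0.04],[0,0,0],1],[[0,0,-0.04],[0,0,0],1],[[0,0,-0.04],[0,0,0],1],[[0,0,-0.03],[0,0,0],1],[[0,0,-0.02],[0,0,0],1],[[0,0,-0.014],[0,0,0],1],[[0,0,0],[0,0,0],1],[[0,0,0],[0,0,0],-1],[[0,0,0],[0,0,0],-1],[[0,0,0],[0,0,0],-1],[[0,0,0],[0,0,0],-1]]'; python3 -m crank '[[[0,0,0],[0,0,0],-1],[[0,0,0],[0,0,0],-1],[[0,0,0],[0,0,0],-1],[[0,0,0],[0,0,0],-1]]'
```

```text
clock: 3.1
tool_pos: [0.4603, 0.0948, 0.0133]
orientation: [179.9, 0.1, -180.0]
force: [-0.3, -0.1, -0.3]
opening: 0.0611
gripper_force: 0.0
clock: 3.5
tool_pos: [0.46, 0.0947, 0.0127]
orientation: [180.0, 0.0, -180.0]
force: [0.0, 0.2, 0.8]
opening: 0.0332
gripper_force: 30.0
```

```bash
python3 -m crank '[[[0,0,0.03],[0,0,0],-1],[[0,0,0.04],[0,0,0],-1],[[0,0,0.04],[0,0,0],-1],[[0,0,0.038],[0,0,0],-1],[[0.03,-0.022,0],[0,0,0],-1],[[0.035,-0.025,0],[0,0,0],-1],[[0.035,-0.025,0],[0,0,0],-1],[[0.035,-0.025,0],[0,0,0],-1],[[0.03,-0.02,0],[0,0,0],-1],[[0.0105,-0.0077,0],[0,0,0],-1],[[0,0,0],[0,0,0],-1],[[0,0,0],[0,0,0],-1]]'
cat > look.py <<'E'
import sys
from h import *
t=sys.argv[1]
o=ctrl.get_obs(); print(o["tool_pos"],o["force"],o["opening"])
c=[]
for n,(u,v) in(("scene",(342,250)),("top",(316,200))):
    p,d=imaging.snapshot(n); np.savez(n+"1.npz",p=p,d=d)
    c.append(cv2.resize(p[max(v-60,0):v+60,u-60:u+60],(390,390),interpolation=cv2.INTER_CUBIC))
cv2.imwrite(f"pics/{t}.png",np.hstack(c))
E
python3 look.py l1
```

```text
clock: 4.7
tool_pos: [0.6344, -0.0301, 0.1598]
orientation: [180.0, -0.1, 180.0]
force: [-0.7, -0.6, -2.3]
opening: 0.0334
gripper_force: 30.0
[ 0.63440947 -0.03009535  0.15975729] [-0.68640897 -0.55607226 -2.2856791 ] 0.03341930157183893
```

View pics/l1.png

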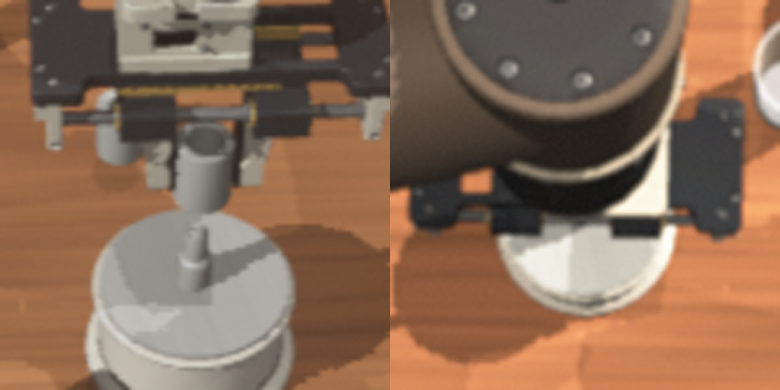

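The scene crop shows the held sleeve at about (204,165) and the spindle at about (195,258), so the sleeve is roughly 2 px right of the spindle axis. In the top view the gripper hides both. I'll fit both axes in the scene depth cloud, where the calibration error is common to the two.

```bash
cat > rel.py <<'E'
from h import *
from scipy.optimize import least_squares
def fit(w,r,c0):
    f=lambda c:np.hypot(w[:,0]-c[0],w[:,1]-c[1])-r
    s=least_squares(f,c0,loss="soft_l1",f_scale=.001); return np.round(s.x,4),round(float(np.std(s.fun)),4),len(w)
D=[];
for i in range(4): D.append(imaging.snapshot("scene")[1])
d=np.median(D,0); W=cloud("scene",d).reshape(-1,3)
o=ctrl.get_obs(); T=o["tool_pos"]; print("tool",np.round(T,4))
a=W[(np.hypot(W[:,0]-T[0]-.0,W[:,1]-T[1]+.0)<.028)]
b=a[(a[:,2]>.12)&(abs(a[:,1]-T[1])<.022)]
zb=T[2]-.0127
s=a[(a[:,2]>zb+.004)&(a[:,2]<zb+.035)&(a[:,0]>T[0]+.003)&(abs(a[:,1]-T[1])<.019)]
print("sleeve",fit(s,.017,T[:2]), "zmin",np.percentile(b[:,2],1))
f=np.load("scene0.npz"); W0=cloud("scene",f["d"]).reshape(-1,3)
# static scene spindle, both before grasp (single frame) and now
for nm,V in(("now",W),("t0",W0)):
    q=V[np.hypot(V[:,0]-.636,V[:,1]+.032)<.02]
    print(nm,"thick",fit(q[(q[:,2]>.074)&(q[:,2]<.091)],.010,(.635,-.03)),"thin",fit(q[(q[:,2]>.096)&(q[:,2]<.112)],.007,(.635,-.03)))
E
python3 rel.py
```

```text
tool [ 0.635  -0.0295  0.1611]
sleeve (array([ 0.6344, -0.032 ]), 0.0013, 226) zmin 0.15172279245928597
now thick (array([ 0.6349, -0.0346]), 0.0005, 53) thin (array([ 0.6351, -0.0345]), 0.0005, 42)
t0 thick (array([ 0.6352, -0.0345]), 0.0008, 54) thin (array([ 0.6351, -0.0348]), 0.0009, 41)
```

```bash
python3 -m crank '[[[0.0006,-0.0026,-0.01],[0,0,0],-1],[[0,0,-0.01],[0,0,0],-1],[[0,0,-0.005],[0,0,0],-1],[[0,0,0],[0,0,0],-1],[[0,0,0],[0,0,0],-1]]'; python3 rel.py; python3 look.py l2
```

```text
clock: 5.5
tool_pos: [0.636, -0.0329, 0.1352]
orientation: [-180.0, -0.0, -180.0]
force: [0.4, 0.0, -0.5]
opening: 0.0332
gripper_force: 30.0
tool [ 0.6362 -0.0328  0.1359]
sleeve (array([ 0.636 , -0.0354]), 0.0016, 215) zmin 0.1272655674578704
now thick (array([ 0.6348, -0.0346]), 0.0005, 55) thin (array([ 0.635 , -0.0346]), 0.0004, 37)
t0 thick (array([ 0.6352, -0.0345]), 0.0008, 54) thin (array([ 0.6351, -0.0348]), 0.0009, 41)
[ 0.63624636 -0.03275348  0.1359296 ] [ 0.13250253 -0.07918899 -1.37307123] 0.03334998351668827
```

View pics/l2.png

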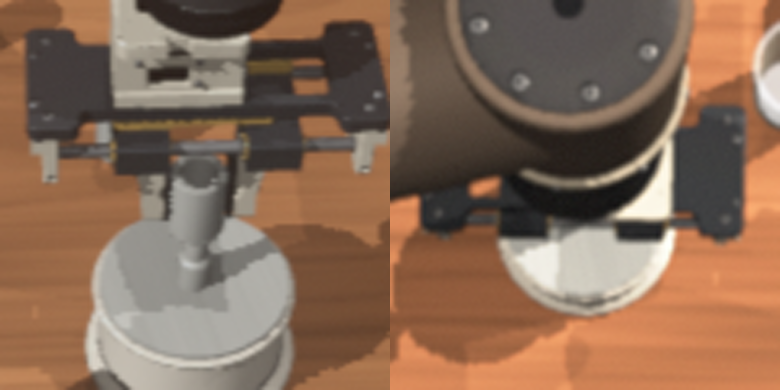

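The scene crop shows the sleeve at about (198,200), just above and almost on the spindle line at (195,262). I'll make a half-millimetre correction and lower gently onto the taper.

```bash
python3 -m crank '[[[-0.0006,0.0006,-0.002],[0,0,0],-1],[[0,0,-0.002],[0,0,0],-1],[[0,0,-0.002],[0,0,0],-1],[[0,0,-0.002],[0,0,0],-1],[[0,0,-0.002],[0,0,0],-1],[[0,0,0],[0,0,0],-1]]'; python3 -m crank '[[[0,0,-0.003],[0,0,0],-1],[[0,0,-0.003],[0,0,0],-1],[[0,0,-0.003],[0,0,0],-1],[[0,0,0],[0,0,0],-1]]'
```

```text
clock: 6.4
tool_pos: [0.6351, -0.0322, 0.1251]
orientation: [-180.0, -0.0, -180.0]
force: [0.4, 0.4, -1.7]
opening: 0.0328
gripper_force: 30.0
clock: 6.8
tool_pos: [0.635, -0.0322, 0.1159]
orientation: [-180.0, -0.1, -180.0]
force: [-0.7, -0.0, -0.9]
opening: 0.0334
gripper_force: 30.0
```

```bash
python3 -m crank '[[[0,0,-0.003],[0,0,0],-1],[[0,0,-0.003],[0,0,0],-1],[[0,0,-0.002],[0,0,0],-1],[[0,0,0],[0,0,0],-1]]';python3 -m crank '[[[0,0,-0.0015],[0,0,0],-1],[[0,0,-0.0015],[0,0,0],-1],[[0,0,0],[0,0,0],-1],[[0,0,0],[0,0,0],-1]]'
```

```text
clock: 7.2
tool_pos: [0.6351, -0.0322, 0.1081]
orientation: [-180.0, -0.0, -180.0]
force: [-0.5, -0.1, -2.0]
opening: 0.0332
gripper_force: 30.0
clock: 7.6
tool_pos: [0.6354, -0.0322, 0.1055]
orientation: [-180.0, -0.0, -180.0]
force: [-0.3, -0.3, -1.2]
opening: 0.0334
gripper_force: 30.0
```

```bash
python3 -m crank '[[[0,0,-0.001],[0,0,0],-1],[[0,0,-0.001],[0,0,0],-1],[[0,0,0],[0,0,0],-1]]'; python3 -m crank '[[[0,0,-0.001],[0,0,0],-1],[[0,0,0],[0,0,0],-1]]'
```

```text
clock: 7.9
tool_pos: [0.6353, -0.0322, 0.1034]
orientation: [-180.0, -0.0, -180.0]
force: [-0.0, 0.2, -1.7]
opening: 0.0332
gripper_force: 30.0
clock: 8.1
tool_pos: [0.6353, -0.0322, 0.1024]
orientation: [-180.0, -0.0, -180.0]
force: [0.1, 1.0, -1.3]
opening: 0.0335
gripper_force: 30.0
```

It's 4 mm past the shoulder stop with no load, so this is the wide bore. On to the deck.

```bash
python3 -m crank '[[[0,0,-0.002],[0,0,0],-1],[[0,0,-0.002],[0,0,0],-1],[[0,0,-0.002],[0,0,0],-1],[[0,0,0],[0,0,0],-1]]'; python3 -m crank '[[[0,0,-0.003],[0,0,0],-1],[[0,0,-0.003],[0,0,0],-1],[[0,0,-0.003],[0,0,0],-1],[[0,0,0],[0,0,0],-1]]'; python3 -m crank '[[[0,0,-0.001],[0,0,0],-1],[[0,0,-0.001],[0,0,0],-1],[[0,0,-0.001],[0,0,0],-1],[[0,0,0],[0,0,0],-1]]'
```

```text
clock: 8.5
tool_pos: [0.6351, -0.0322, 0.0961]
orientation: [-180.0, -0.0, -180.0]
force: [-0.0, 0.6, -1.4]
opening: 0.0334
gripper_force: 30.0
clock: 8.9
tool_pos: [0.635, -0.0322, 0.0869]
orientation: [-180.0, -0.1, -180.0]
force: [-0.0, 0.2, -0.8]
opening: 0.0332
gripper_force: 30.0
clock: 9.3
tool_pos: [0.6353, -0.0322, 0.0845]
orientation: [180.0, -0.0, -180.0]
force: [0.1, 0.1, -0.9]
opening: 0.0335
gripper_force: 30.0
```

```bash
python3 -m crank '[[[0,0,-0.001],[0,0,0],-1],[[0,0,0],[0,0,0],-1],[[0,0,0],[0,0,0],-1]]'; python3 -m crank '[[[0,0,-0.0007],[0,0,0],-1],[[0,0,0],[0,0,0],-1],[[0,0,0],[0,0,0],-1]]'
```

```text
clock: 9.6
tool_pos: [0.6354, -0.0322, 0.0836]
orientation: [-180.0, 0.0, -180.0]
force: [-0.3, 0.8, -0.9]
opening: 0.0335
gripper_force: 30.0
clock: 9.9
tool_pos: [0.6354, -0.0322, 0.0828]
orientation: [-180.0, -0.0, -180.0]
force: [0.3, 0.1, -1.6]
opening: 0.0336
gripper_force: 30.0
```

```bash
python3 -m crank '[[[0,0,-0.0006],[0,0,0],-1],[[0,0,0],[0,0,0],-1],[[0,0,0],[0,0,0],-1]]'; python3 -m crank '[[[0,0,-0.0005],[0,0,0],-1],[[0,0,0],[0,0,0],-1],[[0,0,0],[0,0,0],-1]]'
```

```text
clock: 10.2
tool_pos: [0.6355, -0.0322, 0.0827]
orientation: [180.0, 0.0, -180.0]
force: [-2.4, 1.2, 4.0]
opening: 0.0332
gripper_force: 30.0
clock: 10.5
tool_pos: [0.6355, -0.0322, 0.0827]
orientation: [-180.0, 0.0, -180.0]
force: [-4.1, 0.5, 7.3]
opening: 0.0336
gripper_force: 30.0
```

Contact is at TCP z 0.0827, which puts the underside at 70 mm on the deck. This is the 22 mm sleeve, so it goes in the square tray. Lift and carry.

```bash
python3 -m crank '[[[0,0,0.005],[0,0,0],-1],[[0,0,0.01],[0,0,0],-1],[[0,0,0.015],[0,0,0],-1],[[0,0,0.02],[0,0,0],-1],[[0,0,0.025],[0,0,0],-1],[[0,0,0.005],[0,0,0],-1],[[0,0,0],[0,0,0],-1],[[-0.01,0.02,0],[0,0,0],-1],[[-0.018,0.038,0],[0,0,0],-1],[[-0.02,0.042,0],[0,0,0],-1],[[-0.02,0.042,0],[0,0,0],-1],[[-0.02,0.042,0],[0,0,0],-1]]'; python3 -m crank '[[[-0.02,0.042,0],[0,0,0],-1],[[-0.02,0.042,0],[0,0,0],-1],[[-0.017,0.036,0],[0,0,0],-1],[[-0.008,0.015,-0.01],[0,0,0],-1],[[0,0,-0.04],[0,0,0],-1],[[0,0,-0.04],[0,0,0],-1],[[0,0,-0.035],[0,0,0],-1],[[0,0,-0.01],[0,0,0],-1],[[0,0,0],[0,0,0],-1]]'
```

```text
clock: 11.7
tool_pos: [0.5458, 0.1528, 0.1604]
orientation: [-180.0, -0.1, 180.0]
force: [1.6, 1.1, -1.4]
opening: 0.0337
gripper_force: 30.0
clock: 12.6
tool_pos: [0.4815, 0.2854, 0.0248]
orientation: [-179.8, -0.2, 180.0]
force: [-0.7, 0.8, -0.1]
opening: 0.0335
gripper_force: 30.0
```

```bash
python3 -m crank '[[[0,0,-0.003],[0,0,0],-1],[[0,0,-0.002],[0,0,0],-1],[[0,0,0],[0,0,0],-1],[[0,0,0],[0,0,0],-1]]';python3 -m crank '[[[0,0,-0.001],[0,0,0],-1],[[0,0,0],[0,0,0],-1],[[0,0,0],[0,0,0],-1]]'
```

```text
clock: 13.0
tool_pos: [0.4828, 0.2872, 0.0228]
orientation: [179.9, 0.1, -180.0]
force: [0.4, 0.7, -2.2]
opening: 0.0336
gripper_force: 30.0
clock: 13.3
tool_pos: [0.4824, 0.2868, 0.0209]
orientation: [180.0, 0.0, -180.0]
force: [0.5, 0.7, -0.4]
opening: 0.0334
gripper_force: 30.0
```

```bash
python3 -m crank '[[[0,0,-0.0015],[0,0,0],-1],[[0,0,0],[0,0,0],-1],[[0,0,0],[0,0,0],-1]]';python3 -m crank '[[[0,0,-0.0008],[0,0,0],-1],[[0,0,0],[0,0,0],-1],[[0,0,0],[0,0,0],-1]]'
```

```text
clock: 13.6
tool_pos: [0.4823, 0.2868, 0.0191]
orientation: [-180.0, -0.0, -180.0]
force: [0.4, -0.3, -0.9]
opening: 0.0333
gripper_force: 30.0
clock: 13.9
tool_pos: [0.4824, 0.2869, 0.0187]
orientation: [180.0, 0.0, -180.0]
force: [-1.3, -0.1, 2.7]
opening: 0.0332
gripper_force: 30.0
```

```bash
python3 -m crank '[[[0,0,0],[0,0,0],0],[[0,0,0],[0,0,0],0],[[0,0,0],[0,0,0],0],[[0,0,0],[0,0,0],0],[[0,0,0.01],[0,0,0],0],[[0,0,0.02],[0,0,0],0],[[0,0,0.03],[0,0,0],0],[[0,0,0.04],[0,0,0],0],[[0,0,0.04],[0,0,0],1],[[-0.001,-0.014,0],[0,0,0],1],[[-0.003,-0.034,0],[0,0,0],1],[[-0.003,-0.044,0],[0,0,0],1]]'; python3 -m crank '[[[-0.003,-0.044,0],[0,0,0],1],[[-0.003,-0.044,0],[0,0,0],1],[[-0.003,-0.044,0],[0,0,0],1],[[-0.003,-0.044,0],[0,0,0],1],[[-0.003,-0.044,0],[0,0,0],1],[[-0.0024,-0.03,0],[0,0,0],1],[[-0.001,-0.012,0],[0,0,0],1],[[0,0,0],[0,0,0],1]]'; python3 look.py l3
python3 - <<'E'
from h import *
p=np.load("scene1.npz")["p"]; cv2.imwrite("pics/l4.png",p)
E
```

```text
clock: 15.1
tool_pos: [0.4755, 0.1948, 0.1593]
orientation: [179.9, 0.1, -179.9]
force: [0.6, -1.1, 0.3]
opening: 0.0704
gripper_force: 0.0
clock: 15.9
tool_pos: [0.4568, -0.0684, 0.1589]
orientation: [180.0, 0.0, 179.9]
force: [0.3, 0.2, -0.7]
opening: 0.0875
gripper_force: 0.0
[ 0.45677246 -0.06840623  0.15887728] [ 0.32471081  0.23107001 -0.72145552] 0.08748033266717484
```

View pics/l4.png

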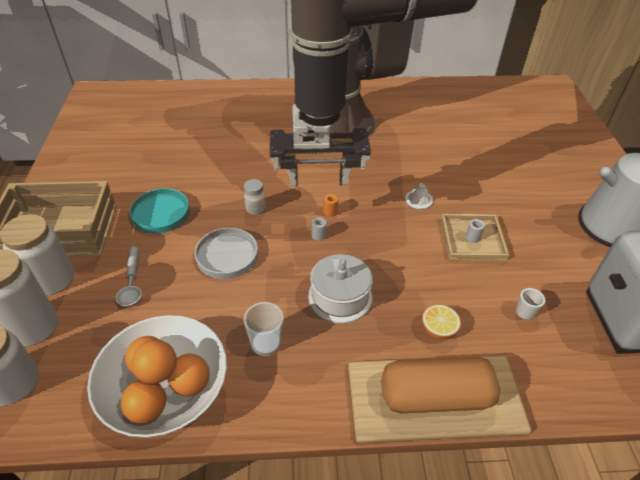

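The first sleeve stands upright in the tray at (476,232). The second is untouched at (319,229), below the open gripper, with the orange decoy clear at (331,205). Descend and grasp.

```bash
python3 -m crank '[[[0,0.0005,-0.02],[0,0,0],1],[[0,0,-0.04],[0,0,0],1],[[0,0,-0.04],[0,0,0],1],[[0,0,-0.028],[0,0,0],1],[[0,0,-0.018],[0,0,0],1],[[0,0,0],[0,0,0],1],[[0,0,0],[0,0,0],-1],[[0,0,0],[0,0,0],-1],[[0,0,0],[0,0,0],-1],[[0,0,0],[0,0,0],-1],[[0,0,0],[0,0,0],-1],[[0,0,0],[0,0,0],-1]]'; python3 -m crank '[[[0,0,0],[0,0,0],-1],[[0,0,0],[0,0,0],-1],[[0,0,0],[0,0,0],-1]]'
```

```text
clock: 17.2
tool_pos: [0.4572, -0.0667, 0.0128]
orientation: [180.0, 0.0, -180.0]
force: [0.0, 0.3, -0.2]
opening: 0.0453
gripper_force: 0.0
clock: 17.5
tool_pos: [0.457, -0.0667, 0.0125]
orientation: [-180.0, -0.0, -180.0]
force: [-0.5, -0.0, 1.9]
opening: 0.0333
gripper_force: 30.0
```

```bash
python3 -m crank '[[[0,0,0.03],[0,0,0],-1],[[0,0,0.04],[0,0,0],-1],[[0,0,0.04],[0,0,0],-1],[[0,0,0.038],[0,0,0],-1],[[0.02,0.004,0],[0,0,0],-1],[[0.04,0.008,0],[0,0,0],-1],[[0.045,0.009,0],[0,0,0],-1],[[0.045,0.009,0],[0,0,0],-1],[[0.02,0.0035,0],[0,0,0],-1],[[0.0088,0.001,-0.01],[0,0,0],-1],[[0,0,-0.015],[0,0,0],-1],[[0,0,0],[0,0,0],-1]]'; python3 -m crank '[[[0,0,0],[0,0,0],-1]]'; python3 rel.py
```

```text
clock: 18.7
tool_pos: [0.6332, -0.0325, 0.132]
orientation: [-180.0, -0.3, 180.0]
force: [-0.7, -0.1, -2.5]
opening: 0.0332
gripper_force: 30.0
clock: 18.8
tool_pos: [0.6347, -0.0325, 0.1349]
orientation: [-180.0, -0.1, -180.0]
force: [-0.1, -0.3, -2.2]
opening: 0.0334
gripper_force: 30.0
tool [ 0.6359 -0.0322  0.1365]
sleeve (array([ 0.6347, -0.0349]), 0.0015, 210) zmin 0.1280091140977786
now thick (array([ 0.6349, -0.0345]), 0.0005, 56) thin (array([ 0.635 , -0.0345]), 0.0006, 40)
t0 thick (array([ 0.6352, -0.0345]), 0.0008, 54) thin (array([ 0.6351, -0.0348]), 0.0009, 41)
```

```bash
python3 -m crank '[[[0.0003,0,-0.002],[0,0,0],-1],[[0,0,-0.002],[0,0,0],-1],[[0,0,-0.002],[0,0,0],-1],[[0,0,-0.002],[0,0,0],-1],[[0,0,-0.002],[0,0,0],-1],[[0,0,0],[0,0,0],-1]]'; python3 -m crank '[[[0,0,-0.002],[0,0,0],-1],[[0,0,-0.002],[0,0,0],-1],[[0,0,-0.002],[0,0,0],-1],[[0,0,0],[0,0,0],-1]]'
```

```text
clock: 19.6
tool_pos: [0.6359, -0.0322, 0.125]
orientation: [-180.0, -0.0, -180.0]
force: [0.2, -0.3, -2.4]
opening: 0.0333
gripper_force: 30.0
clock: 20.0
tool_pos: [0.6359, -0.0322, 0.1191]
orientation: [-180.0, -0.0, -180.0]
force: [-0.6, -0.4, -2.9]
opening: 0.0333
gripper_force: 30.0
```

```bash
python3 -m crank '[[[0,0,-0.002],[0,0,0],-1],[[0,0,-0.002],[0,0,0],-1],[[0,0,-0.002],[0,0,0],-1],[[0,0,-0.002],[0,0,0],-1],[[0,0,0],[0,0,0],-1]]'
```

```text
clock: 20.5
tool_pos: [0.6359, -0.0322, 0.111]
orientation: [-180.0, -0.0, -180.0]
force: [0.4, -0.6, -2.5]
opening: 0.0334
gripper_force: 30.0
```

```bash
python3 -m crank '[[[0,0,-0.0015],[0,0,0],-1],[[0,0,-0.0015],[0,0,0],-1],[[0,0,0],[0,0,0],-1],[[0,0,0],[0,0,0],-1]]';python3 -m crank '[[[0,0,-0.001],[0,0,0],-1],[[0,0,0],[0,0,0],-1],[[0,0,0],[0,0,0],-1]]';python3 -m crank '[[[0,0,-0.0006],[0,0,0],-1],[[0,0,0],[0,0,0],-1],[[0,0,0],[0,0,0],-1]]'
```

```text
clock: 20.9
tool_pos: [0.6361, -0.0322, 0.1084]
orientation: [-180.0, -0.0, -180.0]
force: [0.6, 0.2, -2.2]
opening: 0.0328
gripper_force: 30.0
clock: 21.2
tool_pos: [0.6361, -0.0322, 0.1075]
orientation: [-180.0, 0.0, -180.0]
force: [-0.2, 0.4, -2.1]
opening: 0.0335
gripper_force: 30.0
clock: 21.5
tool_pos: [0.6361, -0.0322, 0.1069]
orientation: [-180.0, 0.0, -180.0]
force: [0.8, 0.5, -1.5]
opening: 0.0336
gripper_force: 30.0
```

```bash
python3 -m crank '[[[0,0,-0.0006],[0,0,0],-1],[[0,0,0],[0,0,0],-1],[[0,0,0],[0,0,0],-1]]';python3 -m crank '[[[0,0,-0.0005],[0,0,0],-1],[[0,0,0],[0,0,0],-1],[[0,0,0],[0,0,0],-1]]'
```

```text
clock: 21.8
tool_pos: [0.6362, -0.0321, 0.1064]
orientation: [180.0, 0.0, -180.0]
force: [-0.2, 0.7, -0.1]
opening: 0.0333
gripper_force: 30.0
clock: 22.1
tool_pos: [0.6363, -0.0321, 0.1062]
orientation: [180.0, 0.0, -180.0]
force: [-1.3, 0.1, 4.1]
opening: 0.0332
gripper_force: 30.0
```

```bash
python3 -m crank '[[[0,0,-0.0005],[0,0,0],-1],[[0,0,0],[0,0,0],-1],[[0,0,0],[0,0,0],-1]]'
```

```text
clock: 22.4
tool_pos: [0.6364, -0.0321, 0.106]
orientation: [180.0, 0.1, -180.0]
force: [-3.5, 2.3, 7.3]
opening: 0.0332
gripper_force: 30.0
```

It stops at TCP z 0.106, so the underside is 23.5 mm above the deck, on the shoulder. This is the 17 mm sleeve, so it goes in the steel tin.

```bash
python3 -m crank '[[[0,0,0.005],[0,0,0],-1],[[0,0,0.01],[0,0,0],-1],[[0,0,0.015],[0,0,0],-1],[[0,0,0.02],[0,0,0],-1],[[0,0,0.007],[0,0,0],-1],[[0,0,0],[0,0,0],-1],[[-0.01,-0.019,0],[0,0,0],-1],[[-0.019,-0.036,0],[0,0,0],-1],[[-0.021,-0.04,0],[0,0,0],-1],[[-0.021,-0.04,0],[0,0,0],-1],[[-0.021,-0.04,0],[0,0,0],-1],[[-0.021,-0.04,0],[0,0,0],-1]]'; python3 -m crank '[[[-0.012,-0.021,0],[0,0,0],-1],[[-0.003,-0.005,-0.015],[0,0,0],-1],[[0,0,-0.04],[0,0,0],-1],[[0,0,-0.04],[0,0,0],-1],[[0,0,-0.03],[0,0,0],-1],[[0,0,-0.013],[0,0,0],-1],[[0,0,0],[0,0,0],-1],[[0,0,0],[0,0,0],-1]]'
```

```text
clock: 23.6
tool_pos: [0.5209, -0.2487, 0.1612]
orientation: [180.0, -0.1, -180.0]
force: [0.8, -0.7, -2.1]
opening: 0.0335
gripper_force: 30.0
clock: 24.4
tool_pos: [0.5086, -0.2735, 0.025]
orientation: [-180.0, 0.0, -180.0]
force: [0.6, 0.0, -2.2]
opening: 0.0331
gripper_force: 30.0
```

```bash
python3 -m crank '[[[0,0,-0.003],[0,0,0],-1],[[0,0,-0.003],[0,0,0],-1],[[0,0,0],[0,0,0],-1],[[0,0,0],[0,0,0],-1]]';python3 -m crank '[[[0,0,-0.001],[0,0,0],-1],[[0,0,-0.0008],[0,0,0],-1],[[0,0,0],[0,0,0],-1],[[0,0,0],[0,0,0],-1]]'; python3 -m crank '[[[0,0,-0.0006],[0,0,0],-1],[[0,0,0],[0,0,0],-1],[[0,0,0],[0,0,0],-1]]'
```

```text
clock: 24.8
tool_pos: [0.5083, -0.2732, 0.0187]
orientation: [-180.0, 0.0, -180.0]
force: [0.3, -1.0, -1.9]
opening: 0.0334
gripper_force: 30.0
clock: 25.2
tool_pos: [0.5082, -0.2732, 0.0166]
orientation: [-180.0, 0.0, -180.0]
force: [-0.3, 0.3, 0.8]
opening: 0.0334
gripper_force: 30.0
clock: 25.5
tool_pos: [0.5082, -0.2732, 0.0166]
orientation: [-180.0, 0.0, -180.0]
force: [-2.3, 1.9, 6.4]
opening: 0.0332
gripper_force: 30.0
```

Sleeve 2 is on the tin floor. Release, rise, move clear and look.

```bash
python3 -m crank '[[[0,0,0],[0,0,0],0],[[0,0,0],[0,0,0],0],[[0,0,0],[0,0,0],0],[[0,0,0],[0,0,0],0],[[0,0,0.01],[0,0,0],0],[[0,0,0.02],[0,0,0],0],[[0,0,0.03],[0,0,0],0],[[0,0,0.04],[0,0,0],0],[[0,0,0.04],[0,0,0],0],[[0,0,0.04],[0,0,0],0],[[-0.01,-0.03,0],[0,0,0],0],[[-0.015,-0.04,0],[0,0,0],0]]'; python3 -m crank '[[[-0.015,-0.04,0],[0,0,0],0],[[-0.015,-0.04,0],[0,0,0],0],[[-0.015,-0.04,0],[0,0,0],0],[[-0.01,-0.02,0],[0,0,0],0],[[0,0,0],[0,0,0],0],[[0,0,0],[0,0,0],0]]'
python3 - <<'E'
from h import *
a=imaging.snapshot("scene")[0]; b=imaging.snapshot("top")[0]
r=lambda i:cv2.resize(i,(400,300),interpolation=cv2.INTER_AREA)
c=lambda i,u,v:cv2.resize(i[v-37:v+38,u-50:u+50],(400,300),interpolation=cv2.INTER_CUBIC)
cv2.imwrite("pics/end.png",np.vstack([np.hstack([r(a),r(b)]),np.hstack([c(a,227,252),c(a,475,236)])]))
E
```

```text
clock: 26.7
tool_pos: [0.4844, -0.3431, 0.1989]
orientation: [-179.9, 0.3, -179.8]
force: [0.5, -0.6, -1.1]
opening: 0.0438
gripper_force: 0.0
clock: 27.3
tool_pos: [0.4276, -0.4834, 0.1962]
orientation: [180.0, 0.0, 179.9]
force: [0.4, 0.0, 0.0]
opening: 0.0439
gripper_force: 0.0
```

View pics/end.png

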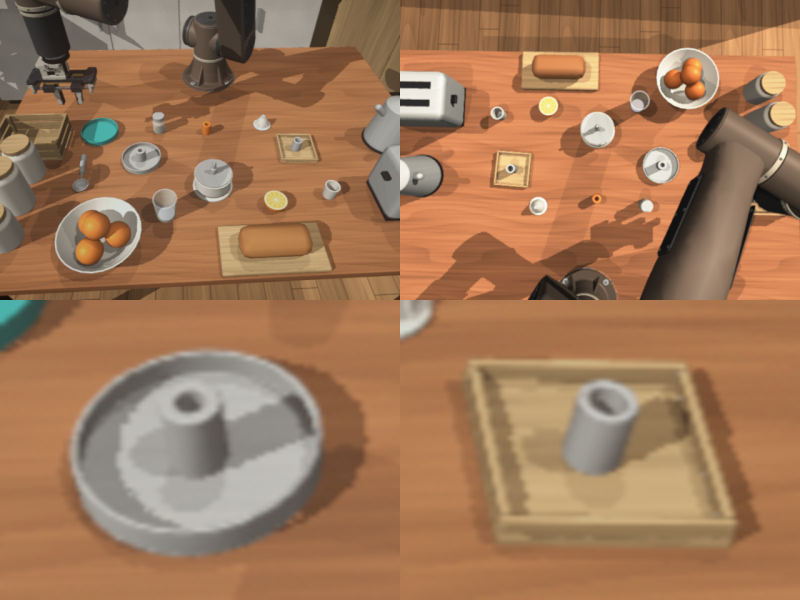

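Both sleeves stand upright: the narrow one in the steel tin (crop 195,425) and the wide one in the wooden tray (crop 600,425). Nothing else has moved and the gripper is clear.

```bash
python3 -c "
from plant import close_job
print(close_job())"
```

```text
the job is handed in; nothing more can be done
None
```

Job handed in at about 27 s: the sleeve that reached the deck stands in the square wooden tray, and the one that stopped on the shoulder stands in the round steel tin; nothing else appears to have moved.

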